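Clear the lens trimming unit and lower its cover

ROBOT

A 6-joint arm with a two-finger parallel gripper is mounted at the origin on the work surface. World frame = base frame: x ahead of the robot, y to its left, z up, the work surface at z = 0. Lengths are in m, angles in rad, forces in N, time in s.
With the tool pointing down it reaches from about 0.325 to 0.775 m from the base axis. Payload 9.3 kg.
Tool frame: the origin (TCP) lies on the centre line of the jaws, within the pads' length; the fingertips stand 25 mm ahead of it and the grasp point (between the pads) lies 6 mm ahead of it (ctrl.tcp_to_tips is the distance from the TCP to the fingertips, in m); z points along the fingers, y is the line along which they close (so a half turn about z gives the same grasp; the last joint's range is limited). The gripper opens to 85 mm and grips with 20 to 120 N. Pads are 22 mm wide; open, the fingers measure 114 mm over their backs; the gripper's body (76 mm by 85 mm) begins 54 mm behind the grasp point. The pads swing forward as they close: fully open they stand 13 mm farther back than shut.
Start: joints at [1.016, 0.259, 0.021, 1.334, 0, 1.418], TCP at [0.215, 0.506, 0.256] pointing down, gripper open.
Joint ranges: [-3.04, 3.04], [-0.91, 1.82], [-1.04, 1.36], [-1.92, 1.95], [-1.52, 1.45], [-3.14, 3.14]. Speed limits (rad/s): [2.22, 2.22, 2.79, 3.14, 3.14, 3.14].

INTERFACE

Orientations are given as [roll, pitch, yaw] about the fixed x, y, z axes, in that order (R = Rz(yaw) Ry(pitch) Rx(roll)).
In Python, from bench import ctrl, optics, ticket, nets gives the robot as it stands. The module is installed in compiled form; this text tells all that it offers.
- The arm moves only by the tool apply_moves, never from a script. Its argument "motion" is a list of rows, each a list of 6 numbers: the shift along the tool's x, y, z normalised to -1 to 1, where 1 is 0.1 m, then the turn, a rotation vector about the tool's x, y, z normalised to -1 to 1, where 1 is 90 degrees. In form: [[dx, dy, dz, rx, ry, rz], ...]. A call has 1 to 12 rows; each row is the pose to reach, as a shift and turn from the pose commanded when the call began, along the tool's axes at that moment; what a row does not reach only later rows make up. A row lasts 1/10 s, in which the tool goes at most 50 mm and 8.59 degrees, less where a joint would pass 70% of its speed; a pose out of reach is approached as far as the arm can. A call with a number of a shift or a turn outside -1 to 1 is refused whole. A call with a gripper value outside its range is refused whole. "claw" is the opening, from -1 (shut) to 1 (fully open), set as the call begins (left out, the last holds). The fingers move at their own pace and stop on an object; "squeeze" is the grip in N (left out, the last holds). Time passes only in rows, so rows that repeat a pose let the fingers close. It gives the time, the measured TCP pose, the force, the opening and the grip force at its end, in the units of the state.
- ctrl.read_state(): the state, without advancing time (a new reading comes with each control period).
- optics.snapshot(name): name is "scene" or "top"; returns a dict with "frame" (480x640x3 uint8, red, green, blue), "vfov" (degrees; the focal length in pixels is half the picture's height over the tangent of half this angle, whatever the lens; pixels are square), "cx", "cy" (the principal point, pixels), "R" (3x3) and "t" (3): a world point X has camera coordinates R X + t. Camera axes: x right, y down, z forward; pixel columns grow to the right and rows downward; lengths in m; the calibration is good to about 2 mm. A picture is of the moment at which its call begins. There is no depth.
- ticket.close_job(): hands the job in; it is judged then, once.
Trained networks look in the newest picture that a camera, given by its name, has taken for a name from the list of things; names that differ only in an ending like _2 or _b are one class to them, and where a whole thing is asked for, a point or a joint stands for the part that bears it (a point fixed in the world has none). Each returns a list of dicts, best first, with "score" (0 to 1); they miss things now and then, are a little off and sometimes report something else, mostly with a low value. They report only what shows in the picture. A call takes as long as a camera call. They do not tell look-alikes from the thing itself.
- nets.outline_of(camera, label): "pixels" (480x640 bool, what is visible of it) and "uv" ([column, row] in pixels, amid what is visible of it).
The state is a dict: "t": time; "joint_positions": joint angles; "joint_vel": joint speeds; "joint_torque": joint torques, N m; "ee_pos": TCP position; "ee_rot": TCP orientation; "wrist_force": force on the tool from outside, world axes, zero at the start; "wrist_torque": the same for the moment, N m; "opening": finger opening in m; "grip_force": force on a finger pad.
Only numpy, scipy, OpenCV 4.12 (cv2) and the standard library are available. Lean on these libraries where they do the work, as an engineer would, in place of code of your own. Each camera call takes 0.05 s, during which the arm holds its last target. There are 200 camera calls.

TASK

Sweep the three orange lens offcuts off the machine's bed into the catch trough at its front, pushing them only with the scraper and never with the gripper. Stand the scraper back upright on its low black-topped stand, then bring the machine's clear cover down gently by its handle until it is fully shut, without letting it drop. Leave the blue bin, the bottle and the carton where they are.

Things in the scene. Friction and masses are not known exactly. Their poses are not given: they have to be found in the camera images.
- machine: cream benchtop lens trimming unit, fixed, 365 (x) x 196 (y) mm. Origin on the desk under the centre of its bed; +x points to its rear (hinge side), -x to its open front with the trough. Side cheeks 40 mm wide beside the bed rise 105 mm above the desk; a motor housing 100 mm high closes the rear from x = +90 to +190 mm
- bed (a point): centre of the bed's surface, axes as the machine. The bed is a flat steel plate 180 (x) x 116 (y) mm, 50 mm above the desk; its front edge (x = -90 mm) is open and drops into the trough
- trough (a point): centre of the floor of the catch trough, axes as the machine. The trough is open above, 79 (x) x 184 (y) mm inside, its floor 8 mm above the desk, its rims 46 mm above the desk; it begins right at the bed's front edge
- cover (a joint): cover angle, rad: 0 = shut, level over the bed on its stop; grows as the front edge rises. Starts raised (1.08 to 1.20), leaning over the bed. The stiff hinge holds it there, but below about 0.9 rad it falls shut unless held. Clear panel in a pale blue frame, 190 mm wide, 195 mm from hinge to front edge, 10 mm thick, 0.35 kg
- cover_hinge (a point): middle of the cover's hinge line, which runs along the machine's y; axes as the machine; 100 mm behind the bed's centre, 110 mm above the desk
- cover_handle (a point): centre of the cover's handle, a black round bar 18 mm thick and 36 mm long along y, on a neck 14 mm wide, 35 mm beyond the cover's front edge and 230 mm from the hinge line; x and z axes turn with the cover (x points from the handle to the hinge)
- scraper: scraper block, 0.14 kg: green foot 30 (x) x 104 (y) x 20 (z) mm with a flat wooden handle, 24 mm wide (y), 16 mm thick, rising from the middle of the foot and leaning 0.5 rad to the scraper's -x; its upper end is 118 mm above the underside. Origin at the centre of the foot's underside. The foot fits in the bed with 6 mm to spare each side
- scraper_grip (a point): point on the middle of the scraper's handle, 90 mm up along it: 43 mm towards -x and 97 mm above the scraper's underside; axes as the scraper
- stand: low grey stand with a black rubber top, 130 (x) x 160 (y) x 40 (z) mm, fixed, left or right of the machine; origin at the centre of its underside
- offcut1: orange tinted lens offcut, a small crescent about 24 x 14 x 10 mm, 11 g, loose on the bed; origin at its centre
- offcut2: orange tinted lens offcut, a small crescent about 24 x 14 x 10 mm, 11 g, loose on the bed; origin at its centre
- offcut3: orange tinted lens offcut, a small crescent about 24 x 14 x 10 mm, 11 g, loose on the bed; origin at its centre
- bin: blue open bin 120 x 150 x 55 mm with a few red and white pieces; bystander; origin at the centre of its underside
- bottle: white bottle with blue cap, 48 mm in diameter, 130 mm tall; bystander; origin at the centre of its underside
- carton: brown carton 70 x 90 x 35 mm; bystander; origin at the centre of its underside
Not all that is in view belongs to the job. Several things have the shape of the scraper; the one meant has the colours described above.

How it is judged:
On the way, in this order (a step that is already met when the one before it is completed fails the run):
1. all three offcuts lie in the trough while the cover is still raised (x of offcut1 in the frame of trough between -0.045 and 0.045 m and y of offcut1 in the frame of trough between -0.095 and 0.095 m and z of each of offcut1, offcut2, offcut3 in the frame of trough below 0.036 m and x of offcut2 in the frame of trough between -0.045 and 0.045 m and y of offcut2 in the frame of trough between -0.095 and 0.095 m and x of offcut3 in the frame of trough between -0.045 and 0.045 m and y of offcut3 in the frame of trough between -0.095 and 0.095 m and value of joint cover above 0.6 rad), for 0.2 s.
2. the scraper stands upright on its stand, let go, with the cover still raised (x of scraper in the frame of stand between -0.05 and 0.05 m and y of scraper in the frame of stand between -0.05 and 0.05 m and z of scraper in the frame of stand below 0.046 m and angle between scraper's own z axis and vertical below 0.12 rad and linear speed of scraper below 0.02 m/s and contact force between scraper and the fingers below 0.2 N and value of joint cover above 0.6 rad), for 0.2 s.
3. the cover is fully shut (value of joint cover below 0.03 rad), for 0.3 s.
At the end, for the whole second after the job is handed in: Offcuts in the trough (centres within 45 mm of its middle in x, 95 in y, under 36 mm above its floor); scraper still, upright within 0.12 rad, within 50 mm of the stand's middle in x and y; cover still, below 0.03 rad; bin, bottle, carton within 30 mm of their starts (x of offcut1 in the frame of trough between -0.045 and 0.045 m and y of offcut1 in the frame of trough between -0.095 and 0.095 m and z of each of offcut1, offcut2, offcut3 in the frame of trough below 0.036 m and x of offcut2 in the frame of trough between -0.045 and 0.045 m and y of offcut2 in the frame of trough between -0.095 and 0.095 m and x of offcut3 in the frame of trough between -0.045 and 0.045 m and y of offcut3 in the frame of trough between -0.095 and 0.095 m and x of scraper in the frame of stand between -0.05 and 0.05 m and y of scraper in the frame of stand between -0.05 and 0.05 m and z of scraper in the frame of stand below 0.046 m and angle between scraper's own z axis and vertical below 0.12 rad and linear speed of scraper below 0.02 m/s and value of joint cover below 0.03 rad and velocity of joint cover between -0.05 and 0.05 rad/s and distance of each of bin, bottle, carton from where it was at the start of the episode below 0.03 m); the robot touches nothing.
It fails at once if the cover drops or slams: it moves down faster than 1.0 rad/s in the last 0.15 rad before its stop (value of joint cover below 0.15 rad and velocity of joint cover below -1 rad/s).
It fails at once if the gripper pushes an offcut itself (more than 0.5 N) (contact force between any of offcut1, offcut2, offcut3 and the fingers above 0.5 N or contact force between any of offcut1, offcut2, offcut3 and the arm above 0.5 N).
It fails at once if the bin, the bottle or the carton is moved by more than 30 mm (distance of any of bin, bottle, carton from where it was at the start of the episode above 0.03 m).
It also fails if it takes over 72 s, if anything falls off the work surface, if the arm or the gripper's body presses on something with over 40 N, if the wrist force passes 120 N, or if a joint passes its speed limit or range.

## Working session

There is one attempt and no reset: what is moved stays moved. The work goes in short steps, Python scripts to look and compute and a tool call to move; the robot and the scene stay as the last step left them, time stands still between calls to the robot, and variables do not carry over. Pictures are saved under pics/ and viewed, at most 10 in all, crops included, and the job is handed in when it is done.

Besides the shell and the picture viewer there is one more tool, called after "Emit:" by a JSON object that holds its "op" and its "data", one argument or row to a line. apply_moves: Moves the arm, as the interface text tells. Its arguments: {"type":"object","properties":{"motion":{"type":"array"},"claw":{"type":"number"},"squeeze":{"type":"number"}},"required":["motion"]}

```bash
mkdir -p pics
cat > h.py <<'E'
import numpy as np, cv2
from scipy.spatial.transform import Rotation as Ro
from bench import ctrl, optics, ticket, nets
def snap(n):
    s=optics.snapshot(n); s['f']=240/np.tan(np.radians(s['vfov'])/2); s['R']=np.array(s['R']); s['t']=np.array(s['t']); return s
def save(s,n,crop=None,k=1):
    im=s['frame'][:,:,::-1]
    if crop: a,b,c,d=crop; im=im[b:d,a:c]
    cv2.imwrite('pics/'+n,cv2.resize(im,None,fx=k,fy=k,interpolation=cv2.INTER_CUBIC))
def proj(s,X):
    c=np.atleast_2d(X)@s['R'].T+s['t']; return np.c_[s['f']*c[:,0]/c[:,2]+s['cx'],s['f']*c[:,1]/c[:,2]+s['cy']]
def onz(s,uv,z):
    uv=np.atleast_2d(uv); d=np.c_[(uv[:,0]-s['cx'])/s['f'],(uv[:,1]-s['cy'])/s['f'],np.ones(len(uv))]@s['R']
    o=-s['R'].T@s['t']; return o+d*((z-o[2])/d[:,2])[:,None]
E
python3 - <<'E'
from h import *
for n in('scene','top'):
    s=snap(n); save(s,n+'0.png'); print(n,-s['R'].T@s['t'],s['f'])
    for l in('machine','scraper','stand','offcut1','cover','cover_handle','bin','bottle','carton'):
        print(l,[(round(d['score'],2),np.round(d['uv']).tolist(),int(d['pixels'].sum())) for d in nets.outline_of(n,l)])
st=ctrl.read_state(); print(st['ee_pos'],st['ee_rot'],st['t'])
E
```

```text
scene [ 0.55679409 -0.63191892  0.84734012] 436.46720591945245
machine [(0.97, [371.0, 250.0], 16207)]
scraper [(0.89, [221.0, 368.0], 1511), (0.68, [309.0, 477.0], 480), (0.67, [305.0, 374.0], 1441), (0.56, [403.0, 336.0], 1056)]
stand [(0.74, [320.0, 394.0], 4645)]
offcut1 [(0.62, [335.0, 245.0], 32), (0.37, [307.0, 374.0], 1477)]
cover [(0.92, [384.0, 205.0], 2805)]
cover_handle [(0.6, [388.0, 202.0], 2813)]
bin [(0.76, [301.0, 162.0], 2168)]
bottle [(0.81, [418.0, 393.0], 1056)]
carton [(0.51, [365.0, 171.0], 191)]
top [ 0.29464509 -0.06708098  1.33726481] 617.5843036945125
machine [(0.81, [278.0, 219.0], 16440)]
scraper [(0.97, [435.0, 266.0], 934), (0.95, [375.0, 185.0], 741), (0.93, [414.0, 344.0], 945), (0.64, [501.0, 256.0], 1176)]
stand [(0.7, [421.0, 273.0], 3644)]
offcut1 [(0.47, [278.0, 248.0], 78)]
cover [(0.86, [280.0, 177.0], 1576)]
cover_handle [(0.94, [277.0, 177.0], 1618), (0.38, [279.0, 248.0], 61)]
bin [(0.89, [128.0, 292.0], 4758), (0.57, [131.0, 197.0], 1447)]
bottle [(0.58, [432.0, 176.0], 670)]
carton [(0.94, [131.0, 199.0], 1449)]
[0.21508662 0.50618838 0.25627674] [-3.14156422e+00 -3.76607901e-05  2.73976863e+00] 1.0
```

View pics/scene0.png

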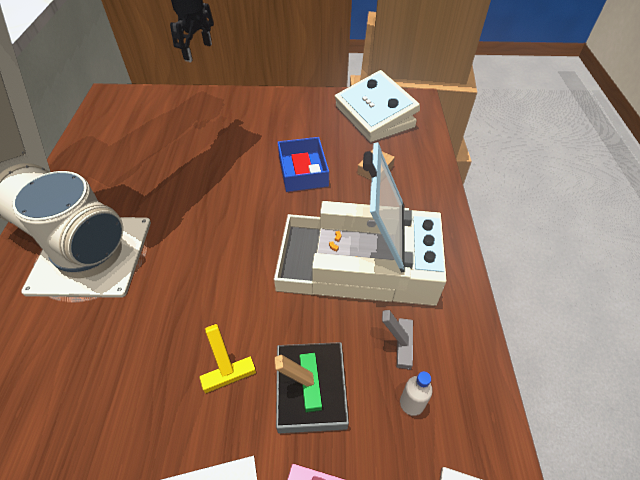

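View pics/top0.png

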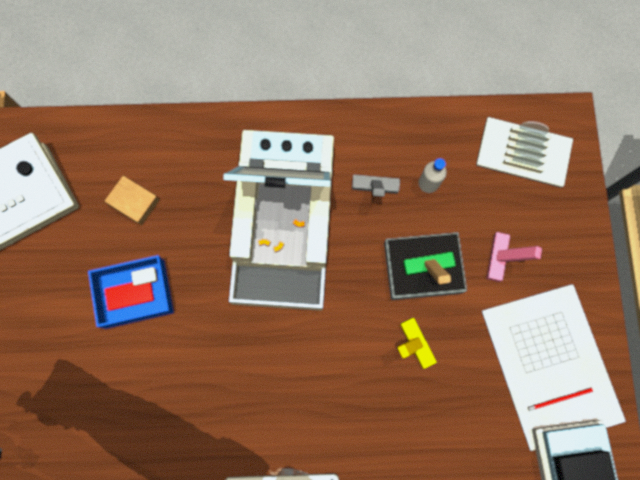

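The scraper look-alikes in top are yellow (415,345), grey (376,187), pink (510,255) and green with a wooden handle (430,264). The green one fits: green foot, wooden handle, standing on the black-topped stand. The machine's trough faces image-down, the offcuts are at (264,242), (279,247) and (299,223), and the cover is raised. I'll confirm in one crop.

Run:
```python
from h import *
s=snap('top'); save(s,'topc.png',(222,122,472,312),3.2)
s=snap('scene'); save(s,'scc.png',(265,140,455,440),2)
```

```text
(no output)
```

View pics/topc.png

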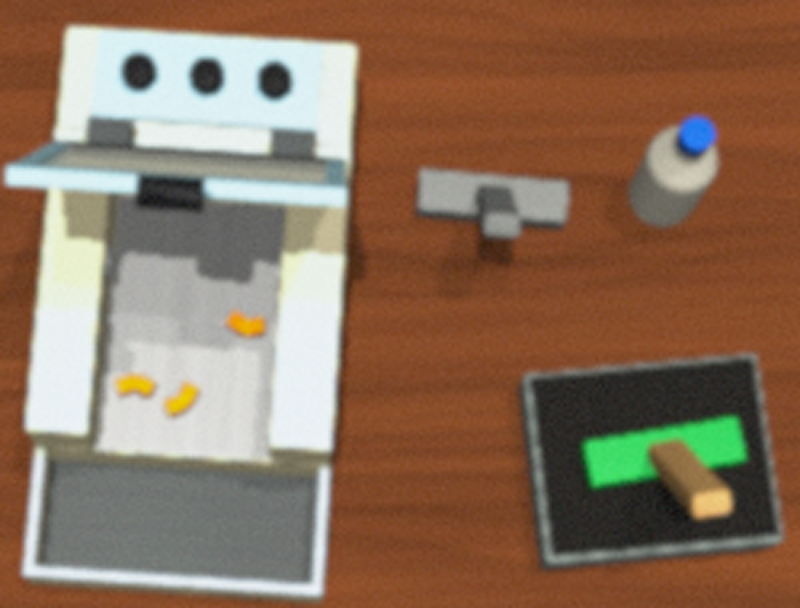

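View pics/scc.png

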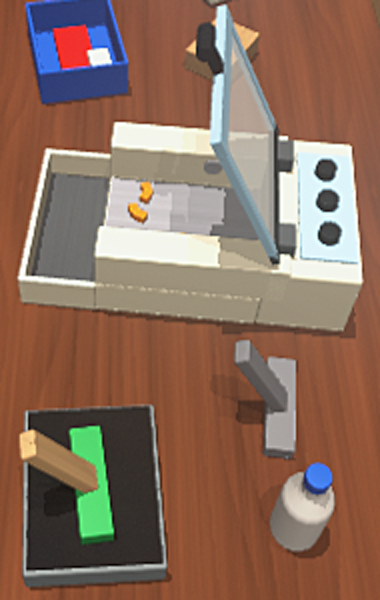

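```bash
cat > fit.py <<'E'
from h import *
from scipy.optimize import least_squares
T=snap('top');S=snap('scene')
tp=lambda a:np.array(a,float)/3.2+[222,122]
sp=lambda a:np.array(a,float)/2+[265,140]
def tf(p,X): 
    c,s=np.cos(p[2]),np.sin(p[2]); X=np.array(X,float)
    return np.c_[p[0]+c*X[:,0]-s*X[:,1],p[1]+s*X[:,0]+c*X[:,1],X[:,2]]
def fit(lst,p0,name):
    f=lambda p:np.concatenate([(proj(C,tf(p,X))-uv).ravel() for C,X,uv in lst])
    r=least_squares(f,p0,loss='soft_l1'); print(name,np.round(r.x,4)); print(np.round(f(r.x),1).reshape(-1,2).tolist()); return r.x
m=.001
MT=np.array([(-175,98,46),(-175,-98,46),(190,98,100),(190,-98,100),(-90,98,105),(-90,58,105),(-90,-58,105),(-90,-98,105)])*m
MS=np.array([(190,98,100),(190,-98,100),(-175,98,46),(-175,-98,46)])*m
M=fit([(T,MT,tp([(22,580),(322,597),(66,26),(357,43),(27,432),(97,437),(272,447),(336,450)])),(S,MS,sp([(352,145),(360,268),(47,150),(20,285)]))],[.4,0,0],'machine')
ST=np.array([(65,80,40),(65,-80,40),(-65,-80,40),(-65,80,40)])*m
SS=ST
A=fit([(T,ST,tp([(524,374),(757,355),(781,542),(545,565)])),(S,SS,sp([(150,405),(165,570),(25,574),(25,408)]))],[.3,-.35,0],'stand')
F=np.array([(15,52,60),(15,-52,60),(-15,-52,60),(-15,52,60)])*m
G=fit([(T,F,tp([(583,440),(740,415),(747,465),(593,488)])),(S,F,sp([(99,426),(114,536),(83,543),(70,429)]))],[.3,-.35,0],'scraper')
e=np.array([[-.055,0,.155]]); print('handle top pred',(proj(T,tf(G,e))-[222,122])*3.2)
off=onz(T,tp([(136,385),(182,400),(247,324)]),.056)
c,s=np.cos(M[2]),np.sin(M[2]); d=off[:,:2]-M[:2]
print('offcuts bed',np.c_[c*d[:,0]+s*d[:,1],-s*d[:,0]+c*d[:,1]].round(3).tolist())
def fc(q):
    q=q[0]; X=tf(M,[[.1-.23*np.cos(q),0,.11+.23*np.sin(q)]])
    return np.r_[(proj(T,X)-tp([(171,190)])).ravel(),(proj(S,X)-sp([(207,47)])).ravel()]
r=least_squares(fc,[1.1]); print('cover',r.x,fc(r.x))
E
python3 fit.py
```

```text
machine [ 0.6325 -0.0148 -0.0902]
[[1.5, -0.8], [1.0, -0.5], [-0.1, -0.3], [0.3, -0.3], [0.0, 0.1], [-2.3, -0.3], [-0.1, 0.0], [-0.4, 0.3], [-1.0, -0.9], [1.4, 7.2], [-1.7, -0.4], [-1.8, -2.3]]
stand [ 0.5364 -0.3199  0.0574]
[[0.2, -0.4], [0.8, -0.7], [1.9, 0.2], [0.6, -0.5], [1.1, -1.7], [0.2, -1.6], [-3.0, -0.1], [-1.3, -0.6]]
scraper [ 0.5373 -0.3253  0.1404]
[[1.0, 0.2], [0.1, -0.1], [1.0, -2.0], [0.8, -1.0], [0.4, -0.3], [-0.2, -0.9], [-1.5, -2.1], [-0.6, 0.0]]
handle top pred [[716.72086614 507.29853566]]
offcuts bed [[-0.044, 0.036], [-0.052, 0.004], [0.002, -0.035]]
cover [1.14696124] [ 0.56637877  0.26680835 -0.42818979 -2.64767766]
```

The crop confirms the green foot, the wooden handle leaning toward the front, and the black-topped stand. Moving across now.

Emit:
{"op": "apply_moves", "data": {
  "motion": [
    [-0.35, -0.35, 0, 0, 0, 0],
    [-0.7, -0.7, 0, 0, 0, 0],
    [-1, -1, 0, 0, 0, 0],
    [-1, -1, 0, 0, 0, 0]
  ],
  "claw": 1,
  "squeeze": 80
}}

```text
t: 1.6
ee_pos: [0.269, 0.3717, 0.2567]
ee_rot: [-3.141, 0.001, 2.736]
wrist_force: [0.2, -0.0, 0.5]
opening: 0.085
grip_force: 0.0
```

Emit:
{"op": "apply_moves", "data": {
  "motion": [
    [-0.35, -0.35, 0, 0, 0, 0],
    [-0.7, -0.7, 0, 0, 0, 0],
    [-1, -1, 0, 0, 0, 0],
    [-1, -1, 0, 0, 0, 0]
  ]
}}

```text
t: 2.0
ee_pos: [0.3224, 0.2408, 0.2565]
ee_rot: [-3.141, 0.001, 2.735]
wrist_force: [0.1, -0.5, -0.1]
opening: 0.0854
grip_force: 0.0
```

Emit:
{"op": "apply_moves", "data": {
  "motion": [
    [-0.35, -0.35, 0, 0, 0, 0],
    [-0.7, -0.7, 0, 0, 0, 0],
    [-1, -1, 0, 0, 0, 0],
    [-1, -1, 0, 0, 0, 0]
  ]
}}

```text
t: 2.4
ee_pos: [0.3757, 0.1098, 0.2563]
ee_rot: [-3.141, 0.001, 2.735]
wrist_force: [-0.7, -0.3, 0.3]
opening: 0.0851
grip_force: 0.0
```

Emit:
{"op": "apply_moves", "data": {
  "motion": [
    [-0.35, -0.35, 0, 0, 0, 0],
    [-0.7, -0.7, 0, 0, 0, 0],
    [-1, -1, 0, 0, 0, 0],
    [-1, -1, 0, 0, 0, 0]
  ]
}}

```text
t: 2.8
ee_pos: [0.4288, -0.0211, 0.2559]
ee_rot: [-3.141, 0.0, 2.736]
wrist_force: [-0.4, 0.3, 0.6]
opening: 0.0858
grip_force: 0.0
```

Emit:
{"op": "apply_moves", "data": {
  "motion": [
    [-0.35, -0.35, 0, 0, 0, 0],
    [-0.7, -0.7, 0, 0, 0, 0],
    [-0.9, -1, 0, 0, 0, 0],
    [-0.9, -1, 0, 0, 0, 0],
    [-0.9, -1, 0, 0, 0, 0]
  ]
}}

```text
t: 3.3
ee_pos: [0.4708, -0.1448, 0.2559]
ee_rot: [3.141, -0.001, 2.739]
wrist_force: [0.5, 0.8, 0.3]
opening: 0.0855
grip_force: 0.0
```

```bash
cat >> h.py <<'E'
def toolR(yaw,tilt): # tool z = forward(yaw)*sin + down*cos ; tool y = left
    y=np.array([-np.sin(yaw),np.cos(yaw),0]);f=np.array([np.cos(yaw),np.sin(yaw),0])
    z=f*np.sin(tilt)-np.array([0,0,np.cos(tilt)]); return np.c_[np.cross(y,z),y,z]
def plan(pos,R,cur=None):
    if cur is None:
        st=ctrl.read_state(); cur=(np.array(st['ee_pos']),Ro.from_euler('xyz',st['ee_rot']).as_matrix())
    p,C=cur
    d=C.T@(np.array(pos)-p)/.1; r=Ro.from_matrix(C.T@R).as_rotvec()/(np.pi/2)
    print(np.round(np.r_[d,r],3).tolist()); return (np.array(pos),R)
MACH=np.array([.6325,-.0148,-.0902]); STAND=np.array([.5364,-.3199,.0574])
def scr_tcp(p,yaw,back=0,tilt=.6,zb=.04,grip=(-.043,.097)): # scraper origin xy,yaw -> tcp pose
    R=toolR(yaw,tilt); f=np.array([np.cos(yaw),np.sin(yaw)])
    g=np.r_[np.array(p)+f*grip[0],zb+grip[1]]; return g-R[:,2]*(.006+back),R
E
python3 - <<'E'
from h import *
a=scr_tcp((.5373,-.3253),.1404,.08); b=scr_tcp((.5373,-.3253),.1404)
c=plan(*a); plan(*b,c); print(a[0],b[0],ctrl.read_state()['joint_positions'])
E
```

```text
[-0.535, -1.874, 0.477, -0.103, -0.373, -0.335]
[0.0, -0.0, 0.8, 0.0, 0.0, 0.0]
[ 0.44664168 -0.33811273  0.20797886] [ 0.4913686  -0.33179148  0.14195201] [-4.69163504e-01  1.61423796e-01 -1.06881643e-01  1.30377116e+00
  5.32096329e-04 -6.69257977e-02]
```

Emit:
{"op": "apply_moves", "data": {
  "motion": [
    [-0.15, -0.5, 0, 0, 0, 0],
    [-0.3, -1, 0, 0, 0, 0],
    [-0.3, -1, 0, 0, 0, 0],
    [-0.3, -1, 0, 0, 0, 0]
  ]
}}

```text
t: 3.7
ee_pos: [0.4591, -0.2486, 0.2562]
ee_rot: [3.141, -0.0, 2.739]
wrist_force: [0.1, -0.7, 1.0]
opening: 0.0853
grip_force: 0.0
```

Emit:
{"op": "apply_moves", "data": {
  "motion": [
    [-0.23, -0.87, 0.0, -0.1, -0.37, -0.33],
    [-0.23, -0.87, 0.0, -0.1, -0.37, -0.33],
    [-0.23, -0.87, 0.3, -0.1, -0.37, -0.33],
    [-0.23, -0.87, 0.48, -0.1, -0.37, -0.33],
    [-0.23, -0.87, 0.48, -0.1, -0.37, -0.33],
    [-0.23, -0.87, 0.48, -0.1, -0.37, -0.33],
    [-0.23, -0.87, 0.48, -0.1, -0.37, -0.33],
    [-0.23, -0.87, 0.48, -0.1, -0.37, -0.33]
  ]
}}

```text
t: 4.5
ee_pos: [0.4469, -0.337, 0.2088]
ee_rot: [-3.14, 0.594, -3.008]
wrist_force: [0.2, 0.6, -0.5]
opening: 0.0853
grip_force: 0.0
```

Run:
```python
from h import *
plan(*scr_tcp((.5373,-.3253),.1404,.0))
s=snap('scene'); save(s,'a1.png',(240,280,460,450),1.8)
R=scr_tcp((.5373,-.3253),.1404)
```

```text
[0.003, -0.006, 0.805, -0.004, -0.004, -0.004]
```

View pics/a1.png

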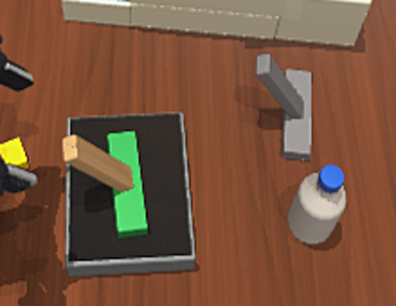

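The fingers straddle the handle in the picture, at crop (15,75) and (18,178), with the handle end at (72,148). Advancing and closing.

Emit:
{"op": "apply_moves", "data": {
  "motion": [
    [0, 0, 0.2, 0, 0, 0],
    [0, 0, 0.4, 0, 0, 0],
    [0, 0, 0.6, 0, 0, 0],
    [0, 0, 0.8, 0, 0, 0],
    [0, 0, 0.8, 0, 0, 0],
    [0, 0, 0.8, 0, 0, 0]
  ]
}}

```text
t: 5.15
ee_pos: [0.4912, -0.3319, 0.1424]
ee_rot: [-3.14, 0.595, -3.007]
wrist_force: [0.3, -0.0, -0.3]
opening: 0.0854
grip_force: 0.0
```

Emit:
{"op": "apply_moves", "data": {
  "motion": [
    [0, 0, 0, 0, 0, 0],
    [0, 0, 0, 0, 0, 0],
    [0, 0, 0, 0, 0, 0],
    [0, 0, 0, 0, 0, 0],
    [0, 0, 0, 0, 0, 0],
    [0, 0, 0, 0, 0, 0],
    [0, 0, 0, 0, 0, 0],
    [0, 0, 0, 0, 0, 0],
    [0, 0, 0, 0, 0, 0],
    [0, 0, 0, 0, 0, 0]
  ],
  "claw": -1,
  "squeeze": 80
}}

```text
t: 6.15
ee_pos: [0.4907, -0.3327, 0.1427]
ee_rot: [-3.139, 0.596, -3.009]
wrist_force: [-2.4, 0.5, 4.8]
opening: 0.023
grip_force: 77.8
```

```bash
cat >> h.py <<'E'
def bed(x,y=0):
    c,s=np.cos(MACH[2]),np.sin(MACH[2]); return (MACH[0]+c*x-s*y,MACH[1]+s*x+c*y)
E
python3 - <<'E'
from h import *
c=plan(*scr_tcp((.5373,-.3253),.1404,zb=.13))
q=scr_tcp(bed(-.09),MACH[2],zb=.13)
plan(*q,c); print(c[0],q[0])
E
```

```text
[-0.508, 0.006, -0.734, -0.004, -0.002, -0.004]
[-0.424, 3.253, 0.29, 0.083, 0.0, 0.121]
[ 0.4913686  -0.33179148  0.23195201] [ 0.4966666  -0.00251449  0.23195201]
```

Emit:
{"op": "apply_moves", "data": {
  "motion": [
    [-0.13, 0, -0.18, 0, 0, 0],
    [-0.25, 0, -0.37, 0, 0, 0],
    [-0.38, 0, -0.55, 0, 0, 0],
    [-0.51, 0, -0.73, 0, 0, 0],
    [-0.51, 0, -0.73, 0, 0, 0],
    [-0.51, 0, -0.73, 0, 0, 0]
  ]
}}

```text
t: 6.75
ee_pos: [0.4917, -0.3323, 0.2307]
ee_rot: [-3.139, 0.595, -3.008]
wrist_force: [-0.3, 0.1, -1.7]
opening: 0.0227
grip_force: 78.2
```

Emit:
{"op": "apply_moves", "data": {
  "motion": [
    [0, 0.25, 0, 0, 0, 0],
    [0, 0.5, 0, 0, 0, 0],
    [0, 0.75, 0, 0, 0, 0],
    [0, 1, 0, 0, 0, 0]
  ]
}}

```text
t: 7.15
ee_pos: [0.478, -0.2319, 0.229]
ee_rot: [3.141, 0.593, -3.01]
wrist_force: [-0.2, 0.0, -1.0]
opening: 0.0227
grip_force: 78.1
```

Emit:
{"op": "apply_moves", "data": {
  "motion": [
    [0, 0.25, 0, 0, 0, 0],
    [0, 0.5, 0, 0, 0, 0],
    [0, 0.75, 0, 0, 0, 0],
    [0, 1, 0, 0, 0, 0]
  ]
}}

```text
t: 7.55
ee_pos: [0.4647, -0.1328, 0.229]
ee_rot: [3.142, 0.593, -3.01]
wrist_force: [-0.2, 0.2, -1.7]
opening: 0.023
grip_force: 78.1
```

Emit:
{"op": "apply_moves", "data": {
  "motion": [
    [0, 0.25, 0, 0, 0, 0],
    [0, 0.5, 0, 0, 0, 0],
    [0, 0.75, 0, 0, 0, 0],
    [0, 1, 0, 0, 0, 0],
    [0, 1, 0, 0, 0, 0]
  ]
}}

```text
t: 8.05
ee_pos: [0.4508, -0.0323, 0.2287]
ee_rot: [3.142, 0.593, -3.007]
wrist_force: [-0.4, -0.3, -1.4]
opening: 0.023
grip_force: 78.6
```

Run:
```python
from h import *
plan(*scr_tcp(bed(-.09),MACH[2],zb=.13))
```

```text
[-0.428, 0.233, 0.25, 0.08, -0.005, 0.118]
```

Emit:
{"op": "apply_moves", "data": {
  "motion": [
    [-0.2, 0.12, 0.12, 0.04, 0, 0.06],
    [-0.43, 0.23, 0.25, 0.08, -0.005, 0.12],
    [-0.43, 0.23, 0.25, 0.08, -0.005, 0.12],
    [-0.43, 0.23, 0.25, 0.08, -0.005, 0.12],
    [-0.43, 0.23, 0.25, 0.08, -0.005, 0.12]
  ]
}}

```text
t: 8.55
ee_pos: [0.4979, -0.006, 0.2327]
ee_rot: [3.141, 0.601, 3.047]
wrist_force: [0.0, -0.2, -2.1]
opening: 0.0231
grip_force: 79.0
```

Run:
```python
from h import *
p=bed(-.09)
plan(*scr_tcp(bed(-.03),MACH[2],zb=.12))
c=plan(*scr_tcp(bed(-.02),MACH[2],zb=.085))
c=plan(*scr_tcp(bed(.04),MACH[2],zb=.085),c)
c=plan(*scr_tcp(bed(.04),MACH[2],zb=.055),c)
s=snap('scene'); save(s,'b1.png',(250,140,460,310),2)
t=snap('top'); save(t,'b2.png',(200,110,350,320),2.8)
a,b=cv2.imread('pics/b1.png'),cv2.imread('pics/b2.png')
b=cv2.resize(b,(int(b.shape[1]*.9),int(b.shape[0]*.9))); h=max(a.shape[0],b.shape[0])
cv2.imwrite('pics/b.png',np.hstack([cv2.copyMakeBorder(q,0,h-q.shape[0],0,0,0) for q in(a,b)]))
# expected foot bottom/top corners in top picture
```

```text
[-0.421, 0.036, 0.419, -0.001, 0.0, -0.002]
[-0.306, 0.036, 0.764, -0.001, 0.0, -0.002]
[-0.495, -0.0, 0.339, 0.0, 0.0, 0.0]
[0.169, 0.0, 0.248, 0.0, 0.0, 0.0]
```

View pics/b.png

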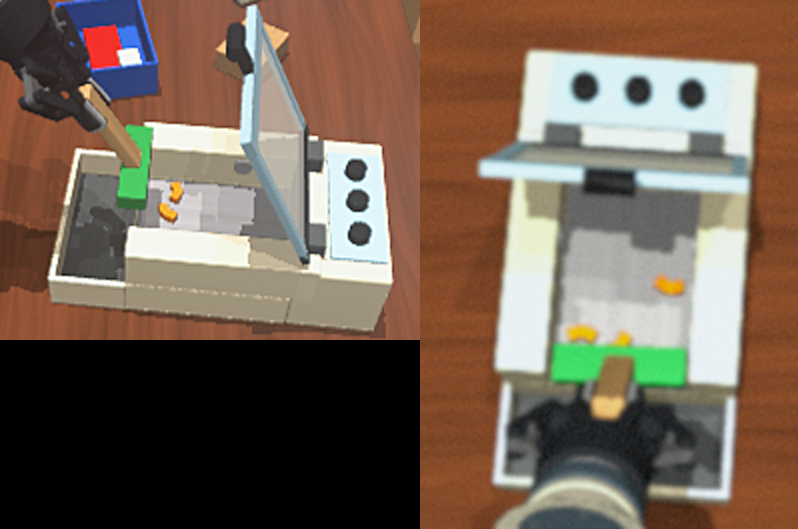

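Run:
```python
from h import *
st=ctrl.read_state(); P=np.array(st['ee_pos']); R=Ro.from_euler('xyz',st['ee_rot']).as_matrix()
P0,R0=scr_tcp(bed(-.09),MACH[2],zb=.13)
o=np.r_[bed(-.09),.13]; W=Ro.from_euler('z',MACH[2]).as_matrix()
D=R@R0.T; o=P+D@(o-P0); W=D@W
print(o)
F=np.array([(15,52,20),(15,-52,20),(-15,-52,20),(-15,52,20),(15,52,0),(15,-52,0),(-15,-52,0),(-15,52,0)])*.001
for n in('top','scene'):
    s=snap(n); h=cv2.cvtColor(s['frame'],cv2.COLOR_RGB2HSV); m=cv2.inRange(h,(50,120,60),(75,255,255))
    k,l,stt,_=cv2.connectedComponentsWithStats(m); i=1+np.argmax(stt[1:,4]); pts=np.argwhere(l==i)[:,::-1].astype(np.float32)
    print(n,stt[i],cv2.boxPoints(cv2.minAreaRect(pts)).round(1).tolist()); print(proj(s,o+F@W.T).round(1).tolist())
```

```text
[ 0.54443647 -0.01093762  0.13147977]
top [252 247  54  17 624] [[251.89999389648438, 261.6000061035156], [252.5, 246.10000610351562], [305.20001220703125, 248.1999969482422], [304.6000061035156, 263.70001220703125]]
[[253.6, 245.4], [306.4, 248.8], [305.3, 263.8], [252.3, 260.3], [254.5, 247.6], [306.4, 250.9], [305.4, 265.7], [253.2, 262.3]]
scene [309 202  17  42 394] [[307.8999938964844, 242.89999389648438], [313.0, 201.8000030517578], [326.8999938964844, 203.5], [321.79998779296875, 244.60000610351562]]
[[326.5, 202.8], [321.5, 239.1], [307.0, 237.8], [313.0, 201.7], [326.4, 209.0], [321.4, 245.1], [307.2, 243.9], [313.1, 207.9]]
```

Emit:
{"op": "apply_moves", "data": {
  "motion": [
    [-0.1, 0.03, 0.1, 0, 0, 0],
    [-0.16, 0.03, 0.3, 0, 0, 0],
    [-0.23, 0.03, 0.55, 0, 0, 0],
    [-0.31, 0.03, 0.76, 0, 0, 0],
    [-0.31, 0.03, 0.76, 0, 0, 0]
  ]
}}

```text
t: 9.25
ee_pos: [0.5688, -0.0096, 0.1868]
ee_rot: [3.14, 0.601, 3.046]
wrist_force: [0.3, 0.7, -2.0]
opening: 0.0229
grip_force: 78.7
```

Emit:
{"op": "apply_moves", "data": {
  "motion": [
    [-0.12, 0, 0.08, 0, 0, 0],
    [-0.25, 0, 0.17, 0, 0, 0],
    [-0.38, 0, 0.26, 0, 0, 0],
    [-0.5, 0, 0.34, 0, 0, 0],
    [-0.5, 0, 0.34, 0, 0, 0]
  ]
}}

```text
t: 9.75
ee_pos: [0.6296, -0.0151, 0.1897]
ee_rot: [3.141, 0.604, 3.047]
wrist_force: [-0.2, 0.7, -0.6]
opening: 0.0232
grip_force: 78.9
```

Run:
```python
from h import *
c=plan(*scr_tcp(bed(.04,-.0006),MACH[2],zb=.054))
c=plan(*scr_tcp(bed(.04,-.0006),MACH[2],zb=.048),c)
s=snap('scene'); save(s,'c1.png',(250,140,460,310),1.9)
t=snap('top'); save(t,'c2.png',(200,110,350,320),2.5)
a,b=cv2.imread('pics/c1.png'),cv2.imread('pics/c2.png'); h=max(a.shape[0],b.shape[0])
cv2.imwrite('pics/c.png',np.hstack([cv2.copyMakeBorder(q,0,h-q.shape[0],0,0,0) for q in(a,b)]))
```

```text
[0.221, -0.0, 0.257, -0.001, 0.003, -0.003]
[0.034, 0.0, 0.05, 0.0, 0.0, 0.0]
```

View pics/c.png

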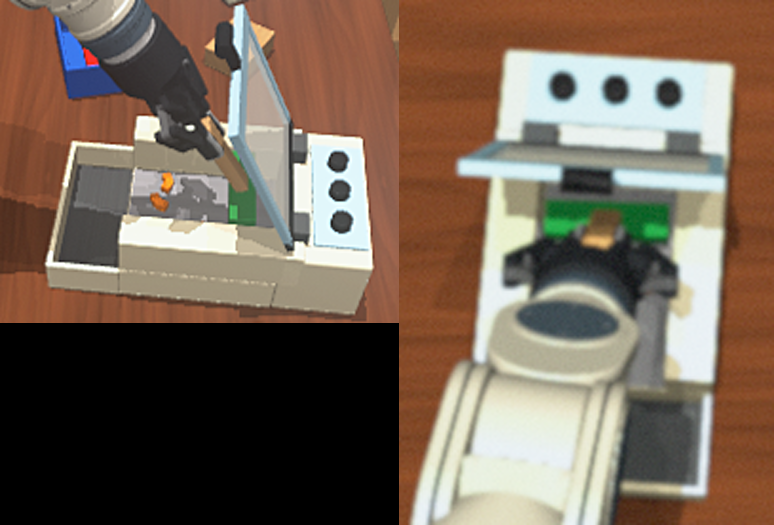

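The foot sits between the cheeks behind all three offcuts, with gaps on both sides. Descending.

Emit:
{"op": "apply_moves", "data": {
  "motion": [
    [0.07, 0, 0.09, 0, 0, 0],
    [0.15, 0, 0.17, 0, 0, 0],
    [0.22, 0, 0.25, 0, 0, 0],
    [0.22, 0, 0.25, 0, 0, 0],
    [0.22, 0, 0.25, 0, 0, 0]
  ]
}}

```text
t: 10.35
ee_pos: [0.6232, -0.0143, 0.1564]
ee_rot: [3.141, 0.603, 3.047]
wrist_force: [-0.7, 0.9, -1.8]
opening: 0.0229
grip_force: 78.9
```

Emit:
{"op": "apply_moves", "data": {
  "motion": [
    [0.01, 0, 0.02, 0, 0, 0],
    [0.02, 0, 0.03, 0, 0, 0],
    [0.03, 0, 0.04, 0, 0, 0],
    [0.03, 0, 0.04, 0, 0, 0]
  ]
}}

```text
t: 10.75
ee_pos: [0.6238, -0.0145, 0.1523]
ee_rot: [3.141, 0.605, 3.047]
wrist_force: [-2.3, -1.4, 3.6]
opening: 0.023
grip_force: 79.7
```

Emit:
{"op": "apply_moves", "data": {
  "motion": [
    [0.08, 0, -0.057, 0, 0, 0],
    [0.165, 0, -0.114, 0, 0, 0],
    [0.245, 0, -0.171, 0, 0, 0],
    [0.33, 0, -0.228, 0, 0, 0],
    [0.41, 0, -0.285, 0, 0, 0],
    [0.49, 0, -0.342, 0, 0, 0],
    [0.575, 0, -0.399, 0, 0, 0],
    [0.575, 0, -0.399, 0, 0, 0]
  ]
}}

```text
t: 11.55
ee_pos: [0.5527, -0.0077, 0.1521]
ee_rot: [3.141, 0.604, 3.047]
wrist_force: [-2.4, -1.6, 10.3]
opening: 0.0232
grip_force: 79.9
```

Run:
```python
from h import *
c=plan(*scr_tcp(bed(-.095,0),MACH[2],zb=.049))
s=snap('scene'); save(s,'d1.png',(250,140,460,310),2.5)
```

```text
[0.511, -0.002, -0.339, -0.001, 0.003, -0.003]
```

View pics/d1.png

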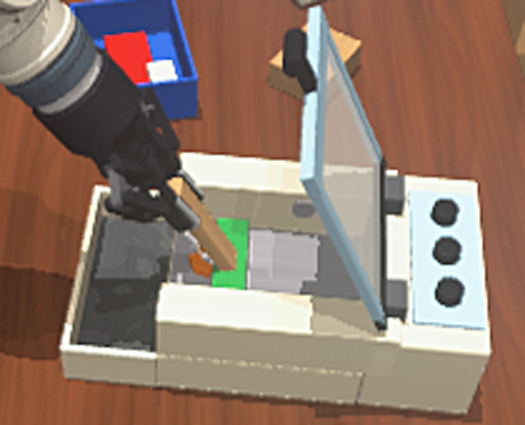

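The picture shows the foot flat on the bed with an offcut ahead of it at (200,262) and clear bed behind. Continuing the sweep.

Emit:
{"op": "apply_moves", "data": {
  "motion": [
    [0.08, 0, -0.057, 0, 0, 0],
    [0.16, 0, -0.114, 0, 0, 0],
    [0.24, 0, -0.17, 0, 0, 0],
    [0.32, 0, -0.225, 0, 0, 0],
    [0.4, 0, -0.28, 0, 0, 0],
    [0.48, 0, -0.335, 0, 0, 0],
    [0.54, 0, -0.38, 0, 0, 0],
    [0.54, 0, -0.38, 0, 0, 0],
    [0.54, 0, -0.38, 0, 0, 0]
  ]
}}

```text
t: 12.5
ee_pos: [0.4869, -0.0013, 0.152]
ee_rot: [3.141, 0.602, 3.047]
wrist_force: [-3.9, -0.7, 10.3]
opening: 0.0233
grip_force: 80.2
```

Run:
```python
from h import *
c=plan(*scr_tcp(bed(-.09,0),MACH[2],zb=.13))
s=snap('scene'); save(s,'e1.png',(250,140,460,310),1.9)
t=snap('top'); save(t,'e2.png',(200,110,350,320),2.5)
a,b=cv2.imread('pics/e1.png'),cv2.imread('pics/e2.png'); h=max(a.shape[0],b.shape[0])
cv2.imwrite('pics/e.png',np.hstack([cv2.copyMakeBorder(q,0,h-q.shape[0],0,0,0) for q in(a,b)]))
```

```text
[-0.534, -0.002, -0.603, -0.001, 0.002, -0.002]
```

Emit:
{"op": "apply_moves", "data": {
  "motion": [
    [-0.11, 0, -0.16, 0, 0, 0],
    [-0.22, 0, -0.33, 0, 0, 0],
    [-0.34, 0, -0.5, 0, 0, 0],
    [-0.45, 0, -0.66, 0, 0, 0],
    [-0.45, 0, -0.66, 0, 0, 0]
  ]
}}

```text
t: 13.1
ee_pos: [0.487, -0.0015, 0.2328]
ee_rot: [3.141, 0.603, 3.047]
wrist_force: [1.9, -0.2, -0.9]
opening: 0.023
grip_force: 78.9
```

Emit:
{"op": "apply_moves", "data": {
  "motion": [
    [0, -0.25, 0, 0, 0, 0],
    [0, -0.5, 0, 0, 0, 0],
    [0, -0.75, 0, 0, 0, 0],
    [0, -1, 0, 0, 0, 0]
  ]
}}

```text
t: 13.5
ee_pos: [0.4763, -0.1012, 0.2292]
ee_rot: [3.139, 0.599, 3.046]
wrist_force: [0.8, 0.3, -1.1]
opening: 0.023
grip_force: 79.0
```

Emit:
{"op": "apply_moves", "data": {
  "motion": [
    [0, -0.25, 0, 0, 0, 0],
    [0, -0.5, 0, 0, 0, 0],
    [0, -0.75, 0, 0, 0, 0],
    [0, -1, 0, 0, 0, 0],
    [0, -1, 0, 0, 0, 0]
  ]
}}

```text
t: 14.0
ee_pos: [0.4674, -0.2024, 0.2292]
ee_rot: [3.138, 0.599, 3.042]
wrist_force: [-0.9, 0.3, -0.9]
opening: 0.0231
grip_force: 79.0
```

Run:
```python
from h import *
cs=(STAND[0],STAND[1])
plan(*scr_tcp(cs,STAND[2],zb=.13))
t=snap('top'); s=snap('scene')
for n,q in(('top',t),('scene',s)):
    h=cv2.cvtColor(q['frame'],cv2.COLOR_RGB2HSV); m=cv2.inRange(h,(8,190,110),(24,255,255)); m=cv2.dilate(m,np.ones((2,2)))
    k,l,st,ce=cv2.connectedComponentsWithStats(m)
    for i in range(1,k):
        if st[i,4]>12 and st[i,4]<300:
            X=onz(q,ce[i],.013)[0]; c,sn=np.cos(MACH[2]),np.sin(MACH[2]); d=X[:2]-MACH[:2]
            print(n,ce[i].round(),st[i,4],np.round([c*d[0]+sn*d[1]+.1295,-sn*d[0]+c*d[1]],3))
save(s,'f1.png',(250,140,460,440),1.9); save(t,'f2.png',(200,110,350,320),2.7)
a,b=cv2.imread('pics/f1.png'),cv2.imread('pics/f2.png'); h=max(a.shape[0],b.shape[0])
cv2.imwrite('pics/f.png',np.hstack([cv2.copyMakeBorder(q,0,h-q.shape[0],0,0,0) for q in(a,b)]))
```

```text
[-0.3, -1.174, 0.168, -0.054, -0.0, -0.082]
top [176. 108.] 22 [0.4   0.268]
top [572. 114.] 16 [ 0.444 -0.646]
top [481. 117.] 18 [ 0.422 -0.436]
top [225. 120.] 15 [0.378 0.154]
top [208. 126.] 16 [0.361 0.191]
top [203. 162.] 19 [0.272 0.194]
top [588. 196.] 21 [ 0.245 -0.675]
top [476. 196.] 16 [ 0.23  -0.425]
top [568. 199.] 15 [ 0.235 -0.63 ]
top [582. 200.] 22 [ 0.237 -0.662]
top [603. 199.] 19 [ 0.241 -0.71 ]
top [513. 205.] 14 [ 0.215 -0.508]
top [189. 210.] 16 [0.159 0.214]
top [201. 208.] 14 [0.165 0.186]
top [562. 216.] 15 [ 0.196 -0.617]
top [516. 242.] 16 [ 0.131 -0.514]
top [523. 266.] 19 [ 0.077 -0.527]
top [  3. 274.] 15 [-0.009  0.6  ]
top [264. 274.] 67 [0.024 0.035]
top [291. 275.] 129 [ 0.026 -0.023]
top [  8. 284.] 24 [-0.031  0.585]
top [ 67. 306.] 15 [-0.071  0.452]
top [420. 327.] 63 [-0.07  -0.306]
top [306. 326.] 17 [-0.082 -0.063]
top [600. 331.] 18 [-0.055 -0.689]
top [318. 341.] 23 [-0.111 -0.091]
top [235. 341.] 16 [-0.122  0.085]
top [  5. 343.] 20 [-0.156  0.572]
top [ 25. 342.] 17 [-0.152  0.529]
top [ 35. 346.] 16 [-0.158  0.506]
top [268. 344.] 14 
[... 456 characters left out ...]
-0.247 -0.427]
top [155. 416.] 32 [-0.286  0.238]
top [618. 447.] 16 [-0.289 -0.717]
top [476. 451.] 38 [-0.315 -0.426]
top [496. 449.] 18 [-0.309 -0.467]
top [103. 459.] 26 [-0.375  0.332]
top [426. 468.] 16 [-0.354 -0.324]
top [512. 470.] 16 [-0.346 -0.498]
top [494. 476.] 19 [-0.361 -0.462]
scene [312. 242.] 23 [0.024 0.045]
scene [311. 259.] 50 [ 0.027 -0.006]
scene [309. 270.] 44 [ 0.027 -0.04 ]
scene [414. 356.] 18 [ 0.263 -0.229]
scene [211. 372.] 14 [-0.137 -0.303]
scene [230. 382.] 260 [-0.095 -0.319]
scene [430. 374.] 16 [ 0.294 -0.264]
scene [245. 457.] 31 [-0.038 -0.449]
scene [202. 468.] 89 [-0.108 -0.474]
scene [258. 476.] 14 [-0.01  -0.476]
scene [168. 477.] 28 [-0.162 -0.493]
```

View pics/f.png

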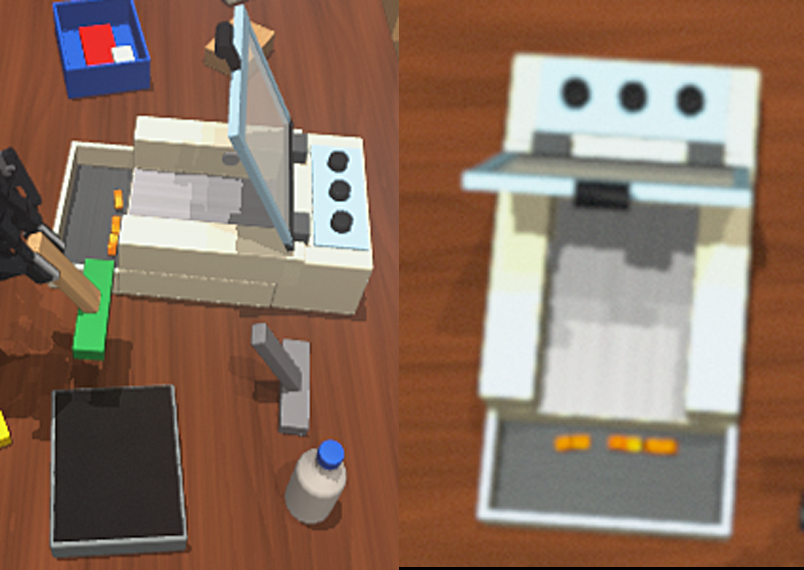

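All three offcuts lie in the trough, at top crop (572,443), (623,443) and (660,446), and the bed is clear. Taking the scraper to the stand.

Emit:
{"op": "apply_moves", "data": {
  "motion": [
    [-0.07, -0.25, 0.04, -0.02, 0, -0.02],
    [-0.15, -0.5, 0.08, -0.05, 0, -0.05],
    [-0.22, -0.75, 0.12, -0.05, 0, -0.08],
    [-0.3, -1, 0.16, -0.055, 0, -0.08],
    [-0.3, -1, 0.16, -0.055, 0, -0.08],
    [-0.3, -1, 0.16, -0.055, 0, -0.08]
  ]
}}

```text
t: 14.7
ee_pos: [0.4926, -0.3022, 0.2342]
ee_rot: [3.138, 0.601, -3.086]
wrist_force: [-0.3, 0.8, -0.4]
opening: 0.023
grip_force: 79.1
```

Run:
```python
from h import *
cs=(STAND[0],STAND[1])
c=plan(*scr_tcp(cs,STAND[2],zb=.08))
c=plan(*scr_tcp(cs,STAND[2],zb=.045),c)
c=plan(*scr_tcp(cs,STAND[2],zb=.039),c)
```

```text
[0.325, -0.203, 0.409, 0.002, 0.001, -0.001]
[0.198, 0.0, 0.289, 0.0, 0.0, 0.0]
[0.034, 0.0, 0.05, 0.0, 0.0, 0.0]
```

Emit:
{"op": "apply_moves", "data": {
  "motion": [
    [0.1, -0.2, 0.12, 0, 0, 0],
    [0.22, -0.2, 0.28, 0, 0, 0],
    [0.33, -0.2, 0.41, 0, 0, 0],
    [0.43, -0.2, 0.55, 0, 0, 0],
    [0.52, -0.2, 0.69, 0, 0, 0],
    [0.52, -0.2, 0.69, 0, 0, 0],
    [0.52, -0.2, 0.69, 0, 0, 0]
  ]
}}

```text
t: 15.4
ee_pos: [0.4903, -0.3222, 0.1494]
ee_rot: [3.14, 0.603, -3.083]
wrist_force: [0.1, -0.3, -0.5]
opening: 0.0231
grip_force: 79.0
```

Emit:
{"op": "apply_moves", "data": {
  "motion": [
    [0.01, 0, 0.02, 0, 0, 0],
    [0.02, 0, 0.03, 0, 0, 0],
    [0.03, 0, 0.04, 0, 0, 0],
    [0.03, 0, 0.04, 0, 0, 0]
  ]
}}

```text
t: 15.8
ee_pos: [0.4901, -0.3235, 0.1444]
ee_rot: [3.141, 0.603, -3.084]
wrist_force: [0.7, 0.1, -0.4]
opening: 0.023
grip_force: 79.1
```

Emit:
{"op": "apply_moves", "data": {
  "motion": [
    [0.005, 0, 0.008, 0, 0, 0],
    [0.01, 0, 0.015, 0, 0, 0],
    [0.014, 0, 0.02, 0, 0, 0],
    [0.014, 0, 0.02, 0, 0, 0]
  ]
}}

```text
t: 16.2
ee_pos: [0.4902, -0.3238, 0.1423]
ee_rot: [3.141, 0.604, -3.084]
wrist_force: [-1.8, 0.5, 3.5]
opening: 0.0227
grip_force: 79.9
```

Contact. Release, then back off along the handle.

Emit:
{"op": "apply_moves", "data": {
  "motion": [
    [0, 0, 0, 0, 0, 0],
    [0, 0, 0, 0, 0, 0],
    [0, 0, 0, 0, 0, 0],
    [0, 0, 0, 0, 0, 0],
    [0, 0, 0, 0, 0, 0],
    [0, 0, 0, 0, 0, 0],
    [0, 0, 0, 0, 0, 0],
    [0, 0, 0, 0, 0, 0]
  ],
  "claw": 1
}}

```text
t: 17.0
ee_pos: [0.4901, -0.3235, 0.1418]
ee_rot: [3.141, 0.603, -3.084]
wrist_force: [0.1, -0.2, 0.5]
opening: 0.0855
grip_force: 0.0
```

Emit:
{"op": "apply_moves", "data": {
  "motion": [
    [0, 0, -0.15, 0, 0, 0],
    [0, 0, -0.3, 0, 0, 0],
    [0, 0, -0.5, 0, 0, 0],
    [0, 0, -0.75, 0, 0, 0],
    [0, 0, -1, 0, 0, 0],
    [0, 0, -1, 0, 0, 0]
  ]
}}

```text
t: 17.6
ee_pos: [0.4331, -0.3279, 0.2269]
ee_rot: [-3.138, 0.605, -3.082]
wrist_force: [1.1, -0.7, 0.1]
opening: 0.0854
grip_force: 0.0
```

Run:
```python
from h import *
from scipy.optimize import least_squares
F=np.array([(15,52,60),(15,-52,60),(-15,-52,60),(-15,52,60)])*.001
for n in('top','scene'):
    s=snap(n); h=cv2.cvtColor(s['frame'],cv2.COLOR_RGB2HSV); m=cv2.inRange(h,(50,120,60),(75,255,255))
    k,l,stt,_=cv2.connectedComponentsWithStats(m); i=1+np.argmax(stt[1:,4]); pts=np.argwhere(l==i)[:,::-1].astype(np.float32)
    b=cv2.boxPoints(cv2.minAreaRect(pts)); print(n,onz(s,b,.06).round(3).tolist(),onz(s,b.mean(0),.055))
print(bed(0))
# cover angle refined from handle black in scene, printed geometry
for q in(1.147,):
    hp=np.r_[bed(.1-.23*np.cos(q)),.11+.23*np.sin(q)]; print('handle',hp)
s=snap('scene')
for l in('cover','cover_handle'):
    print([(d['score'],d['uv'],int(d['pixels'].sum())) for d in nets.outline_of('scene',l)])
R=toolR(MACH[2],.5)
print(ctrl.read_state()['ee_pos'],ctrl.read_state()['joint_positions'])
```

```text
top [[0.551, -0.263, 0.06], [0.561, -0.373, 0.06], [0.525, -0.374, 0.06], [0.515, -0.265, 0.06]] [[ 0.53894319 -0.31985872  0.055     ]]
scene [[0.518, -0.27, 0.06], [0.551, -0.268, 0.06], [0.557, -0.378, 0.06], [0.526, -0.379, 0.06]] [[ 0.53804288 -0.32397771  0.055     ]]
(np.float64(0.6325), np.float64(-0.0148))
handle [ 0.63789648 -0.01528809  0.31965291]
[(0.72, [386.6, 205.4], 2644)]
[(0.88, [385.8, 206.1], 2731), (0.3, [388.9, 163.9], 174)]
[ 0.43360002 -0.32645036  0.22313793] [-1.06601734  0.06557596 -0.4421879   0.77595801  0.53733735 -1.04419207]
```

The scraper stands at the stand's centre. Next is the cover: I'll grip the bar by its two ends (tool y along the bar) so it can pivot in the pads. First I'll refine the handle position.

Run:
```python
from h import *
from scipy.optimize import least_squares
obs={}
q=1.147; hp=np.r_[bed(.1-.23*np.cos(q)),.11+.23*np.sin(q)]
for n in('top','scene'):
    s=snap(n); u=proj(s,hp)[0]; g=s['frame'].max(2); m=(g<60).astype(np.uint8)
    x0,y0=(u-22).astype(int); k,l,st,ce=cv2.connectedComponentsWithStats(m[y0:y0+44,x0:x0+44])
    i=1+np.argmax(st[1:,4]); print(n,u,ce[i]+[x0,y0],st[i]); obs[n]=(s,ce[i]+[x0,y0])
def f(X): return np.concatenate([proj(s,X)[0]-o for s,o in obs.values()])
r=least_squares(f,hp); X=r.x; print('tri',X,f(X))
d=X[:2]-MACH[:2]; c,sn=np.cos(MACH[2]),np.sin(MACH[2]); bx,by=c*d[0]+sn*d[1],-sn*d[0]+c*d[1]
print('bed frame',bx,by,'ang',np.arctan2(X[2]-.11,.1-bx),'rad',np.hypot(X[2]-.11,.1-bx))
R=toolR(MACH[2],.6); a=(hp-R[:,2]*.09,R); print(a[0]); plan(*a)
```

```text
top [275.99715785 181.65206609] [274.525   182.38125] [ 12  19  20  10 160]
scene [368.0609692 160.8463664] [369.28813559 166.96610169] [ 17  15  13  24 118]
tri [ 0.64224834 -0.01183339  0.30211805] [ 0.02903511  0.15690376  0.15986524 -0.05260383]
bed frame 0.00944148331754759 0.003832654644835085 ang 1.1303146206322563 rad 0.2123915935286466
[ 0.58728524 -0.01071053  0.39393311]
[-2.38, 3.066, -0.427, 0.055, 0.002, 0.077]
```

Emit:
{"op": "apply_moves", "data": {
  "motion": [
    [-0.12, 0.25, -0.1, 0, 0, 0],
    [-0.25, 0.5, -0.2, 0, 0, 0],
    [-0.37, 0.75, -0.3, 0, 0, 0],
    [-0.5, 1, -0.4, 0, 0, 0],
    [-0.5, 1, -0.4, 0, 0, 0]
  ]
}}

```text
t: 18.45
ee_pos: [0.4467, -0.2238, 0.2874]
ee_rot: [-3.14, 0.605, -3.08]
wrist_force: [-0.2, 0.4, 0.1]
opening: 0.0852
grip_force: 0.0
```

Emit:
{"op": "apply_moves", "data": {
  "motion": [
    [-0.12, 0.25, 0, 0, 0, 0],
    [-0.25, 0.5, 0, 0, 0, 0],
    [-0.37, 0.75, 0, 0, 0, 0],
    [-0.5, 1, 0, 0, 0, 0],
    [-0.5, 1, 0, 0, 0, 0]
  ]
}}

```text
t: 18.95
ee_pos: [0.4822, -0.1217, 0.3143]
ee_rot: [3.141, 0.604, -3.081]
wrist_force: [-0.1, -0.1, -0.1]
opening: 0.0853
grip_force: 0.0
```

Emit:
{"op": "apply_moves", "data": {
  "motion": [
    [-0.12, 0.25, 0, 0.02, 0, 0.02],
    [-0.25, 0.5, 0, 0.04, 0, 0.04],
    [-0.37, 0.75, 0, 0.05, 0, 0.06],
    [-0.5, 1, 0, 0.055, 0, 0.077],
    [-0.5, 1, 0, 0.055, 0, 0.077],
    [-0.5, 1, 0, 0.055, 0, 0.077]
  ]
}}

```text
t: 19.55
ee_pos: [0.5169, -0.0215, 0.3413]
ee_rot: [-3.139, 0.602, 3.055]
wrist_force: [-0.4, -0.5, 0.4]
opening: 0.0852
grip_force: 0.0
```

```bash
cat >> h.py <<'E'
def han(q,r=.228,y=.002): return np.r_[bed(.1-r*np.cos(q),y),.11+r*np.sin(q)]
E
python3 - <<'E'
from h import *
R=toolR(MACH[2],.6); h=han(1.138); print(h)
c=plan(h-R[:,2]*.076,R); plan(h-R[:,2]*.006,R,c); print(ctrl.read_state()['ee_pos'])
E
```

```text
[ 0.63703668 -0.01320216  0.3169776 ]
[-0.844, 0.188, 0.114, -0.001, 0.001, 0.002]
[-0.0, -0.0, 0.7, 0.0, 0.0, 0.0]
[ 0.51690005 -0.02145753  0.34133574]
```

Emit:
{"op": "apply_moves", "data": {
  "motion": [
    [-0.3, 0.06, 0, 0, 0, 0],
    [-0.6, 0.12, 0, 0, 0, 0],
    [-0.84, 0.19, 0.11, 0, 0, 0],
    [-0.84, 0.19, 0.11, 0, 0, 0],
    [-0.84, 0.19, 0.11, 0, 0, 0]
  ]
}}

```text
t: 20.05
ee_pos: [0.5935, -0.0108, 0.3793]
ee_rot: [-3.139, 0.6, 3.051]
wrist_force: [0.4, 0.3, 0.1]
opening: 0.0857
grip_force: 0.0
```

Emit:
{"op": "apply_moves", "data": {
  "motion": [
    [0, 0, 0.15, 0, 0, 0],
    [0, 0, 0.3, 0, 0, 0],
    [0, 0, 0.4, 0, 0, 0],
    [0, 0, 0.4, 0, 0, 0]
  ]
}}

```text
t: 20.45
ee_pos: [0.6155, -0.0123, 0.346]
ee_rot: [-3.139, 0.6, 3.051]
wrist_force: [0.4, -0.9, 0.6]
opening: 0.0855
grip_force: 0.0
```

Run:
```python
from h import *
s=snap('scene'); save(s,'g1.png',(310,110,450,290),3.1)
t=snap('top'); save(t,'g2.png',(215,110,345,300),2.8)
a,b=cv2.imread('pics/g1.png'),cv2.imread('pics/g2.png'); h=max(a.shape[0],b.shape[0])
cv2.imwrite('pics/g.png',np.hstack([cv2.copyMakeBorder(q,0,h-q.shape[0],0,0,0) for q in(a,b)]))
R=toolR(MACH[2],.6); plan(han(1.138)-R[:,2]*.006,R); X=np.array(ctrl.read_state()['ee_pos'])+R[:,2]*.006
print('grasp px',(proj(s,X)-[310,110])*3.1,'handle',(proj(s,han(1.138))-[310,110])*3.1,ctrl.read_state()['wrist_force'])
```

```text
[0.0, 0.007, 0.317, -0.001, 0.002, 0.0]
grasp px [[150.83572418 122.34543037]] handle [[177.94043194 158.7560623 ]] [ 0.0323588   0.61547219 -0.49196029]
```

View pics/g.png

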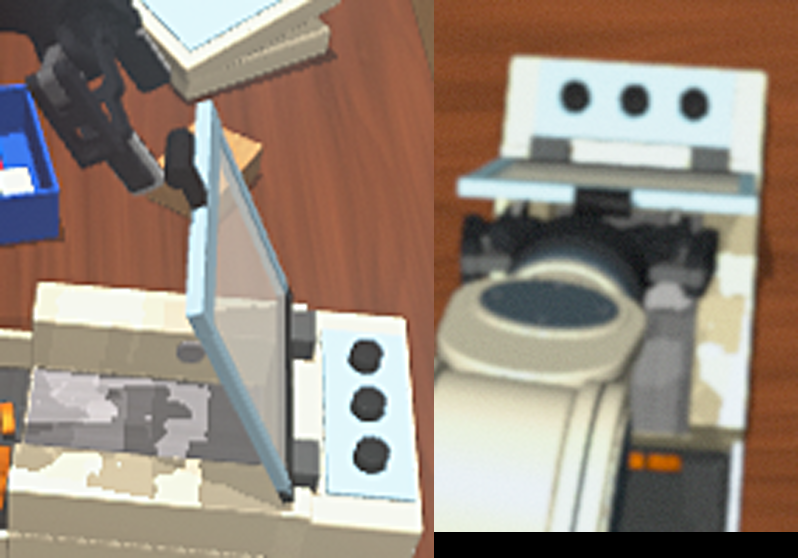

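The near fingertip is at (150,185) and the bar at (180,155). The bar matches the model's (178,159), so I'm going on to it and closing.

Emit:
{"op": "apply_moves", "data": {
  "motion": [
    [0, 0, 0.1, 0, 0, 0],
    [0, 0, 0.2, 0, 0, 0],
    [0, 0, 0.31, 0, 0, 0],
    [0, 0, 0.31, 0, 0, 0],
    [0, 0, 0.31, 0, 0, 0]
  ]
}}

```text
t: 21.05
ee_pos: [0.6338, -0.0131, 0.3218]
ee_rot: [-3.139, 0.602, 3.052]
wrist_force: [0.3, -0.1, 0.1]
opening: 0.0855
grip_force: 0.0
```

Emit:
{"op": "apply_moves", "data": {
  "motion": [
    [0, 0, 0, 0, 0, 0],
    [0, 0, 0, 0, 0, 0],
    [0, 0, 0, 0, 0, 0],
    [0, 0, 0, 0, 0, 0],
    [0, 0, 0, 0, 0, 0],
    [0, 0, 0, 0, 0, 0],
    [0, 0, 0, 0, 0, 0],
    [0, 0, 0, 0, 0, 0]
  ],
  "claw": -1,
  "squeeze": 40
}}

```text
t: 21.85
ee_pos: [0.6337, -0.0132, 0.323]
ee_rot: [-3.139, 0.604, 3.052]
wrist_force: [-3.6, 0.3, 5.9]
opening: 0.035
grip_force: 40.9
```

```bash
cat > arc.py <<'E'
from h import *
import sys
# rows along the hinge circle from the present commanded pose, offset kept
q0=float(sys.argv[1]); R=Ro.from_euler('xyz',ctrl.read_state()['ee_rot']).as_matrix()
for q in map(float,sys.argv[2:]): print(q,np.round(R.T@(han(q,.23)-han(q0,.23))/.1,3).tolist())
E
python3 arc.py 1.138 1.12 1.10 1.07 1.04 1.0 .96 .92 .88 .84 .8 .76 .72
```

```text
1.12 [0.041, 0.0, -0.007]
1.1 [0.086, 0.0, -0.013]
1.07 [0.155, 0.0, -0.021]
1.04 [0.224, 0.0, -0.028]
1.0 [0.315, 0.0, -0.032]
0.96 [0.407, 0.0, -0.034]
0.92 [0.499, 0.0, -0.031]
0.88 [0.591, 0.0, -0.025]
0.84 [0.683, 0.0, -0.015]
0.8 [0.774, 0.001, -0.002]
0.76 [0.864, 0.001, 0.015]
0.72 [0.954, 0.001, 0.036]
```

Emit:
{"op": "apply_moves", "data": {
  "motion": [
    [0.04, 0, -0.007, 0, 0, 0],
    [0.086, 0, -0.013, 0, 0, 0],
    [0.155, 0, -0.021, 0, 0, 0],
    [0.224, 0, -0.028, 0, 0, 0],
    [0.315, 0, -0.032, 0, 0, 0],
    [0.407, 0, -0.034, 0, 0, 0],
    [0.5, 0, -0.031, 0, 0, 0],
    [0.59, 0, -0.025, 0, 0, 0],
    [0.683, 0, -0.015, 0, 0, 0],
    [0.774, 0, -0.002, 0, 0, 0],
    [0.864, 0, 0.015, 0, 0, 0],
    [0.954, 0, 0.036, 0, 0, 0]
  ]
}}

```text
t: 23.05
ee_pos: [0.5568, -0.0058, 0.2645]
ee_rot: [-3.14, 0.603, 3.053]
wrist_force: [3.2, 5.5, -1.0]
opening: 0.0353
grip_force: 40.7
```

```bash
python3 - <<'E'
from h import *
st=ctrl.read_state(); R=Ro.from_euler('xyz',st['ee_rot']).as_matrix(); X=np.array(st['ee_pos'])+R[:,2]*.006
d=X[:2]-MACH[:2]; c,sn=np.cos(MACH[2]),np.sin(MACH[2]); bx=c*d[0]+sn*d[1]
print(np.arctan2(X[2]-.11,.1-bx),np.hypot(X[2]-.11,.1-bx),st['opening'],st['wrist_force'])
E
python3 arc.py .72 .68 .64 .6 .56 .52 .48 .44 .40 .37 .34 .31 .28
```

```text
0.713552761367837 0.22853808436219578 0.035322177534321715 [ 3.21334212  5.45148355 -1.03116078]
0.68 [0.089, 0.0, 0.024]
0.64 [0.176, 0.0, 0.052]
0.6 [0.263, 0.0, 0.084]
0.56 [0.348, 0.0, 0.118]
0.52 [0.432, 0.001, 0.157]
0.48 [0.514, 0.001, 0.198]
0.44 [0.594, 0.001, 0.243]
0.4 [0.673, 0.001, 0.291]
0.37 [0.73, 0.001, 0.329]
0.34 [0.787, 0.001, 0.369]
0.31 [0.842, 0.001, 0.41]
0.28 [0.896, 0.001, 0.453]
```

Emit:
{"op": "apply_moves", "data": {
  "motion": [
    [0.089, 0.002, 0.024, 0, 0, 0],
    [0.176, 0.004, 0.052, 0, 0, 0],
    [0.263, 0.006, 0.084, 0, 0, 0],
    [0.348, 0.008, 0.118, 0, 0, 0],
    [0.432, 0.01, 0.157, 0, 0, 0],
    [0.514, 0.01, 0.198, 0, 0, 0],
    [0.594, 0.01, 0.243, 0, 0, 0],
    [0.673, 0.01, 0.291, 0, 0, 0],
    [0.73, 0.01, 0.329, 0, 0, 0],
    [0.787, 0.01, 0.369, 0, 0, 0],
    [0.842, 0.01, 0.41, 0, 0, 0],
    [0.896, 0.01, 0.453, 0, 0, 0]
  ]
}}

```text
t: 24.25
ee_pos: [0.5094, -0.0012, 0.1766]
ee_rot: [-3.139, 0.603, 3.052]
wrist_force: [-2.4, 1.9, 2.7]
opening: 0.035
grip_force: 42.3
```

```bash
python3 arc.py .28 .26 .24 .22 .2 .18 .16 .14 .125 .11 .095 .08 .065 .05 .035 .02 0 -.02
```

```text
0.26 [0.035, 0.0, 0.03]
0.24 [0.07, 0.0, 0.06]
0.22 [0.104, 0.0, 0.091]
0.2 [0.137, 0.0, 0.122]
0.18 [0.17, 0.0, 0.155]
0.16 [0.202, 0.001, 0.188]
0.14 [0.234, 0.001, 0.221]
0.125 [0.257, 0.001, 0.247]
0.11 [0.28, 0.001, 0.273]
0.095 [0.302, 0.001, 0.299]
0.08 [0.324, 0.001, 0.326]
0.065 [0.346, 0.001, 0.352]
0.05 [0.367, 0.001, 0.38]
0.035 [0.387, 0.001, 0.407]
0.02 [0.408, 0.001, 0.435]
0.0 [0.434, 0.001, 0.473]
-0.02 [0.46, 0.001, 0.511]
```

Emit:
{"op": "apply_moves", "data": {
  "motion": [
    [0.035, 0, 0.03, 0, 0, 0],
    [0.07, 0, 0.06, 0, 0, 0],
    [0.104, 0, 0.091, 0, 0, 0],
    [0.137, 0, 0.122, 0, 0, 0],
    [0.17, 0, 0.155, 0, 0, 0],
    [0.202, 0, 0.188, 0, 0, 0],
    [0.234, 0, 0.221, 0, 0, 0],
    [0.257, 0, 0.247, 0, 0, 0],
    [0.28, 0, 0.273, 0, 0, 0],
    [0.302, 0, 0.299, 0, 0, 0],
    [0.324, 0, 0.326, 0, 0, 0],
    [0.346, 0, 0.352, 0, 0, 0]
  ]
}}

```text
t: 25.45
ee_pos: [0.5011, -0.0004, 0.1283]
ee_rot: [-3.139, 0.603, 3.052]
wrist_force: [-3.8, 3.3, 0.9]
opening: 0.0353
grip_force: 43.6
```

Emit:
{"op": "apply_moves", "data": {
  "motion": [
    [0.02, 0, 0.027, 0, 0, 0],
    [0.04, 0, 0.055, 0, 0, 0],
    [0.05, 0, 0.069, 0, 0, 0],
    [0.06, 0, 0.083, 0, 0, 0],
    [0.06, 0, 0.083, 0, 0, 0]
  ]
}}

```text
t: 25.95
ee_pos: [0.5007, -0.0004, 0.1179]
ee_rot: [-3.14, 0.602, 3.052]
wrist_force: [-3.2, 3.0, 0.2]
opening: 0.0351
grip_force: 43.7
```

Emit:
{"op": "apply_moves", "data": {
  "motion": [
    [0.006, 0, 0.008, 0, 0, 0],
    [0.011, 0, 0.016, 0, 0, 0],
    [0.017, 0, 0.025, 0, 0, 0],
    [0.023, 0, 0.033, 0, 0, 0],
    [0.028, 0, 0.041, 0, 0, 0],
    [0.028, 0, 0.041, 0, 0, 0],
    [0.028, 0, 0.041, 0, 0, 0]
  ]
}}

```text
t: 26.65
ee_pos: [0.5007, -0.0003, 0.1131]
ee_rot: [-3.14, 0.603, 3.052]
wrist_force: [-4.0, 3.8, -0.5]
opening: 0.0355
grip_force: 43.9
```

Emit:
{"op": "apply_moves", "data": {
  "motion": [
    [0.006, 0, 0.008, 0, 0, 0],
    [0.011, 0, 0.016, 0, 0, 0],
    [0.017, 0, 0.025, 0, 0, 0],
    [0.017, 0, 0.025, 0, 0, 0]
  ]
}}

```text
t: 27.05
ee_pos: [0.5007, -0.0003, 0.11]
ee_rot: [-3.14, 0.603, 3.052]
wrist_force: [-3.2, 3.7, -0.8]
opening: 0.0354
grip_force: 44.0
```

Emit:
{"op": "apply_moves", "data": {
  "motion": [
    [0.006, 0, 0.008, 0, 0, 0],
    [0.011, 0, 0.016, 0, 0, 0],
    [0.017, 0, 0.025, 0, 0, 0],
    [0.017, 0, 0.025, 0, 0, 0]
  ]
}}

```text
t: 27.45
ee_pos: [0.501, -0.0004, 0.1093]
ee_rot: [-3.139, 0.607, 3.053]
wrist_force: [-27.7, 4.8, 31.9]
opening: 0.0353
grip_force: 48.7
```

Run:
```python
from h import *
s=snap('scene')
# cover front-edge corners: predicted px for angles, compare with blue-frame mask
h=cv2.cvtColor(s['frame'],cv2.COLOR_RGB2HSV)
M=np.zeros((480,640),bool)
o=nets.outline_of('scene','cover'); print([(d['score'],d['uv'],int(d['pixels'].sum())) for d in o])
if o: M=o[0]['pixels']
def quad(q,r=195,w=95):
    return np.array([np.r_[bed(.1-x*.001*np.cos(q),y*.001),.11+x*.001*np.sin(q)] for x,y in((r,w),(r,-w),(0,-w),(0,w))])
for q in(0,.03,.06,.1): 
    P=proj(s,quad(q)); m=np.zeros((480,640),np.uint8); cv2.fillPoly(m,[P.astype(np.int32)],1); print(q,P.round(1).tolist(),(m.astype(bool)&M).sum()/max(1,(m.astype(bool)|M).sum()))
hull=cv2.approxPolyDP(cv2.convexHull(np.argwhere(M)[:,::-1].astype(np.int32)),4,True); print(hull.reshape(-1,2).tolist())
```

```text
[(0.93, [355.1, 235.8], 6130)]
0 [[318.8, 199.9], [309.1, 265.2], [403.3, 273.4], [402.1, 206.5]] 0.9321231254932912
0.03 [[318.8, 198.2], [309.1, 263.6], [403.3, 273.4], [402.1, 206.5]] 0.921537734362691
0.06 [[318.9, 196.4], [309.1, 261.9], [403.3, 273.4], [402.1, 206.5]] 0.8966588966588966
0.1 [[319.2, 194.0], [309.4, 259.7], [403.3, 273.4], [402.1, 206.5]] 0.8725987398186569
[[400, 272], [311, 265], [296, 224], [321, 198], [398, 205]]
```

The stop is reached and the outline fits an angle of 0. I'll ease the force, release and retreat.

Emit:
{"op": "apply_moves", "data": {
  "motion": [
    [-0.01, 0, -0.016, 0, 0, 0],
    [-0.01, 0, -0.016, 0, 0, 0],
    [-0.01, 0, -0.016, 0, 0, 0]
  ]
}}

```text
t: 27.85
ee_pos: [0.5009, -0.0004, 0.1096]
ee_rot: [-3.139, 0.604, 3.052]
wrist_force: [-8.6, 3.9, 7.8]
opening: 0.0354
grip_force: 45.2
```

Emit:
{"op": "apply_moves", "data": {
  "motion": [
    [0, 0, 0, 0, 0, 0],
    [0, 0, 0, 0, 0, 0],
    [0, 0, 0, 0, 0, 0],
    [0, 0, 0, 0, 0, 0],
    [0, 0, 0, 0, 0, 0],
    [0, 0, 0, 0, 0, 0]
  ],
  "claw": 1
}}

```text
t: 28.45
ee_pos: [0.501, -0.0006, 0.1092]
ee_rot: [-3.139, 0.603, 3.052]
wrist_force: [-0.4, -0.5, -0.5]
opening: 0.0858
grip_force: 0.0
```

Emit:
{"op": "apply_moves", "data": {
  "motion": [
    [0, 0, -0.15, 0, 0, 0],
    [0, 0, -0.3, 0, 0, 0],
    [0, 0, -0.6, 0, 0, 0],
    [0, 0, -1, 0, 0, 0],
    [0, 0, -1, 0, 0, 0],
    [0, 0, -1, 0, 0, 0],
    [0, 0, -1, 0, 0, 0]
  ]
}}

```text
t: 29.15
ee_pos: [0.4444, 0.0047, 0.1908]
ee_rot: [-3.139, 0.602, 3.052]
wrist_force: [0.2, -0.7, 0.2]
opening: 0.085
grip_force: 0.0
```

```bash
cat > chk.py <<'E'
from h import *
for n in('scene','top'):
    s=snap(n); h=cv2.cvtColor(s['frame'],cv2.COLOR_RGB2HSV)
    for nm,lo,hi in(('green',(50,120,60),(75,255,255)),):
        m=cv2.inRange(h,lo,hi); k,l,st,ce=cv2.connectedComponentsWithStats(m); i=1+np.argmax(st[1:,4]); print(n,nm,onz(s,ce[i],.055).round(3))
    for l in('cover','bin','bottle','carton'): print(l,[(round(d['score'],2),np.round(d['uv']).tolist(),int(d['pixels'].sum())) for d in nets.outline_of(n,l)][:2])
    o=nets.outline_of(n,'cover')
    if o: print(cv2.approxPolyDP(cv2.convexHull(np.argwhere(o[0]['pixels'])[:,::-1].astype(np.int32)),4,True).reshape(-1,2).tolist())
    m=cv2.inRange(h,(8,190,110),(24,255,255)); k,l,st,ce=cv2.connectedComponentsWithStats(cv2.dilate(m,np.ones((2,2))))
    for i in range(1,k):
        X=onz(s,ce[i],.013)[0]; c,sn=np.cos(MACH[2]),np.sin(MACH[2]); d=X[:2]-MACH[:2]
        t=np.array([c*d[0]+sn*d[1]+.1295,-sn*d[0]+c*d[1]])
        if abs(t[0])<.06 and abs(t[1])<.1 and st[i,4]>12: print('off',t.round(3),st[i,4])
E
python3 chk.py
```

```text
scene green [[ 0.539 -0.328  0.055]]
cover [(0.64, [356.0, 235.0], 6135), (0.61, [319.0, 399.0], 4483)]
bin [(0.9, [302.0, 165.0], 2287), (0.58, [357.0, 238.0], 6237)]
bottle [(0.57, [417.0, 394.0], 1034)]
carton []
[[400, 272], [313, 265], [295, 235], [296, 224], [321, 198], [398, 205]]
off [ 0.023 -0.002] 14
off [ 0.027 -0.041] 41
top green [[ 0.54  -0.318  0.055]]
cover [(0.85, [281.0, 221.0], 8566)]
bin [(0.77, [130.0, 291.0], 4715), (0.61, [429.0, 176.0], 604)]
bottle [(0.71, [430.0, 178.0], 642)]
carton [(0.98, [131.0, 196.0], 1521), (0.54, [280.0, 220.0], 8631)]
[[328, 176], [322, 264], [279, 283], [267, 282], [230, 258], [240, 170]]
off [0.025 0.036] 70
off [ 0.027 -0.026] 124
```

```bash
python3 -c "
from h import *
print(ticket.close_job())"
```

```text
the job is handed in; nothing more can be done
None
```

I handed the job in at about 29 s with all three offcuts in the trough, the scraper released on its stand, the cover lowered to its stop by its handle, and the bin, bottle and carton not seen to move; the hand-in call returned no verdict.

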